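Move the addition bottles to the pump carrier in order

TASK

Move the four small white addition bottles, one at a time, from the green plastic prep rack to the steel pump carrier, keeping their order counted from the carrying grip: the bottle next to the prep rack's grip goes to the place next to the carrier's grip, and so on to the far end. Take each bottle straight to its own place, keep it upright, set it down on the carrier's floor rather than dropping it, and let go. Leave the glass beaker and the conical flask where they stand.

Things in the scene. Friction and masses are not known exactly. Their poses are not given: they have to be found in the camera images.
- plain_bottle: White round bottle, 42 mm diameter, straight sided from the underside to 66 mm, then shoulder and plain blue screw cap (30 mm diameter); 94 mm tall. Starts upright in any place of the prep rack, on its 4 mm floor, within 5 mm of the place's centre. 70 to 190 g. Origin: centre of underside, z up.
- vent_bottle: White round bottle, 42 mm diameter, straight sided to 66 mm; blue cap (30 mm diameter) topped by a small white vent filter, a disc 22 mm wide on a thin stem; 106 mm tall. Starts upright in any place of the prep rack, on its 4 mm floor, within 5 mm of the place's centre. 70 to 190 g. Origin: centre of underside, z up.
- square_bottle: White square bottle, 42 x 42 mm, straight sided to 66 mm, blue screw cap (30 mm diameter); 94 mm tall. Its x and y are square to its sides, which start within 0.12 rad of the prep rack's walls. Starts upright in any place of the prep rack, on its 4 mm floor, within 5 mm of the place's centre. 70 to 190 g. Origin: centre of underside, z up.
- wide_jar: White straight jar, 42 mm diameter up to 48 mm, wide blue lid 44 mm in diameter from 48 to 68 mm (its top); the shortest. Starts upright in any place of the prep rack, on its 4 mm floor, within 5 mm of the place's centre. 70 to 190 g. Origin: centre of underside, z up.
- prep_rack: Green plastic rack, full at the start. 68 x 252 x 24 mm high, open top, fixed at any angle; flat grip sticks out 43 mm from one end, no higher than the rim. Four places in a row, each 60 x 58 mm inside; walls and dividers 4 mm thick, 24 high; floor 4 mm. Origin: centre of underside, z up, y along the row to the grip. Place centres at y +93 (next to grip), +31, -31, -93 mm, x 0.
- pump_carrier: Steel rack, empty, dark round pad in each place. 68 x 252 x 24 mm high, open top, fixed at any angle; flat grip sticks out 43 mm from one end, no higher than the rim. Four places in a row, each 60 x 58 mm inside; walls and dividers 4 mm thick, 24 high; floor 4 mm. Origin: centre of underside, z up, y along the row to the grip. Place centres at y +93 (next to grip), +31, -31, -93 mm, x 0.
- beaker: Small glass beaker, bystander, 42 mm in diameter and 58 mm tall, standing beside the carrier 90 to 110 mm from its centre line. Origin: centre of the underside.
- flask: Glass conical flask, bystander, 64 mm in diameter at the foot and 104 mm tall, standing beyond the racks near the middle of the bench. Origin: centre of the underside.
Mind the look-alikes: they are no part of the job. What is shaped like the vent_bottle but orange is not meant.

How it is judged:
By the outcome, as a careful person would: the job done as asked, in the order asked, and still so for the second after the job is handed in, with the robot touching nothing.
It also fails if it takes over 136 s, if anything falls off the work surface, if the arm or the gripper's body presses on something with over 40 N, if the wrist force passes 120 N, or if a joint passes its speed limit or range.

ROBOT

A 7-joint arm with a two-finger parallel gripper is mounted at the origin on the work surface. World frame = base frame: x ahead of the robot, y to its left, z up, the work surface at z = 0. Lengths are in m, angles in rad, forces in N, time in s.
With the tool pointing down it reaches from about 0.35 to 0.9 m from the base axis. Payload 7.2 kg.
Tool frame: the origin (TCP) lies between the finger pads; the fingertips stand nose_length ahead of it and the grasp point (between the pads) is the TCP (nose_length is the distance from the TCP to the fingertips, in m); z points along the fingers, y is the line along which they close (so a half turn about z gives the same grasp; the last joint's range is limited). The gripper opens to 88 mm and grips with 3 to 60 N. Pads are 20 mm wide; open, the fingers measure 115 mm over their backs; the gripper's body (75 mm by 178 mm) begins 61 mm behind the grasp point.
Start: joints at [-1.317, 0.411, -0.013, 1.596, 0.006, 1.134, -0.082], TCP at [0.198, 0.593, 0.242] pointing down, gripper open.
Joint ranges: [-2.95, 2.95], [-0.29, 1.99], [-1.47, 1.44], [0.14, 2.54], [-1.03, 4.17], [0.13, 1.85], [-2.86, 2.86]. Speed limits (rad/s): [2.39, 2.39, 3.01, 3.01, 3.14, 3.14, 3.14].

INTERFACE

Orientations are given as a rotation vector (axis times angle).
In Python, from cell import * gives the robot as it stands. The module is installed in compiled form; this text tells all that it offers.
- The arm moves only by the shell command python3 -m inch 'ROWS' [FORCE]. ROWS is JSON, a list of rows, each a list of 3 entries, a list of its own where there are three numbers: the shift along the tool's x, y, z in m, then the turn, a rotation vector about the tool's x, y, z in rad, then the opening, from 0 (shut) to 1 (fully open). A call has 1 to 20 rows; each row is the pose to reach, as a shift and turn from the pose commanded when the call began, along the tool's axes at that moment; what a row does not reach only later rows make up. A row lasts 1/10 s, in which the tool goes at most 50 mm and 8.59 degrees, less where a joint would pass 70% of its speed; a pose out of reach is approached as far as the arm can. A call with a gripper value outside its range is refused whole. The fingers move at their own pace and stop on an object; FORCE is the grip in N (left out, the last holds). Time passes only in rows, so rows that repeat a pose let the fingers close. It gives the time, the measured TCP pose, the force, the opening and the grip force at its end, in the units of the state.
- observe(): the state, without advancing time (a new reading comes with each control period).
- snapshot(name): name is "scene" or "top" or "wrist"; returns the picture (420x560x3 uint8, red, green, blue); there is no depth.
- camera_info(name): a dict with "camera_matrix" (3x3 intrinsics, pixels), "D" ([k1, k2, p1, p2, k3] as OpenCV has them; the pictures are not rectified), "rvec" (rotation vector, rad) and "tvec" (3), from world to camera coordinates, as OpenCV has them. Camera axes: x right, y down, z forward; pixel columns grow to the right and rows downward; lengths in m; the calibration is good to about 2 mm. A picture is of the moment at which its call begins: read the wrist's pose just before it. camera_info takes no time and is no camera call; for the wrist camera it gives the pose at the moment of the call.
- sign_off(): hands the job in; it is judged then, once.
The state is a dict: "time": time; "joint_pos": joint angles; "joint_velocities": joint speeds; "effort": joint torques, N m; "position": TCP position; "tool_rot": TCP orientation; "force": force on the tool from outside, world axes, zero at the start; "wrist_torque": the same for the moment, N m; "width": finger opening in m; "gripper_force": force on a finger pad.
Only numpy, scipy, OpenCV 4.12 (cv2) and the standard library are available. Lean on these libraries where they do the work, as an engineer would, in place of code of your own. Each camera call takes 0.05 s, during which the arm holds its last target. There are 200 camera calls.

## Working session

There is one attempt and no reset: what is moved stays moved. The work goes in short steps, Python scripts to look and compute and a shell command to move; the robot and the scene stay as the last step left them, time stands still between calls to the robot, and variables do not carry over. Pictures are saved under pics/ and viewed, at most 14 in all, crops included, and the job is handed in when it is done.

```bash
mkdir -p pics; python3 - <<'E'
from cell import *
import cv2
s=observe();print({k:(s[k]) for k in('time','position','tool_rot','width','force')})
for n in('scene','top'):
    cv2.imwrite(f'pics/{n}0.png',cv2.cvtColor(snapshot(n),cv2.COLOR_RGB2BGR)); print(n,camera_info(n))
try: print(nose_length)
except Exception as e: print(e)
E
```

```text
{'time': 0.0, 'position': array([0.19753   , 0.59246469, 0.24080439]), 'tool_rot': array([-5.03136236e-01, -3.10088546e+00,  2.49055881e-03]), 'width': 0.08768895411372976, 'force': array([0.09910329, 0.28213343, 0.24115888])}
scene {'camera_matrix': array([[487.06452206,   0.        , 277.03044167],
       [  0.        , 487.06452206, 210.69909351],
       [  0.        ,   0.        ,   1.        ]]), 'D': array([-0.10005791,  0.        ,  0.        ,  0.        ,  0.        ]), 'rvec': array([ 2.17674176,  0.74319259, -0.3189785 ]), 'tvec': array([-0.45998161, -0.19974824,  1.34445999])}
top {'camera_matrix': array([[467.75991803,   0.        , 283.62174288],
       [  0.        , 467.75991803, 209.23621527],
       [  0.        ,   0.        ,   1.        ]]), 'D': array([-0.15438462,  0.        ,  0.        ,  0.        ,  0.        ]), 'rvec': array([ 2.11746856, -2.14380529,  0.21360957]), 'tvec': array([0.00941221, 0.57456779, 0.98881313])}
0.019
```

View pics/top0.png

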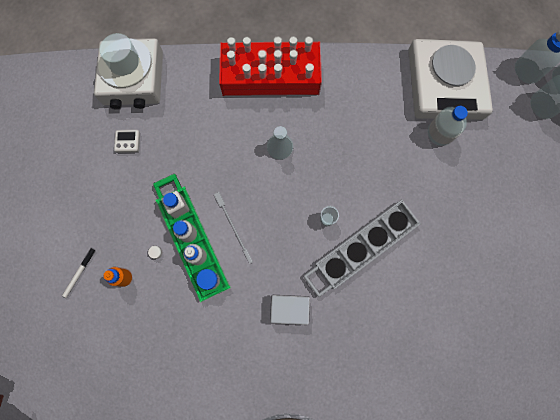

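View pics/scene0.png

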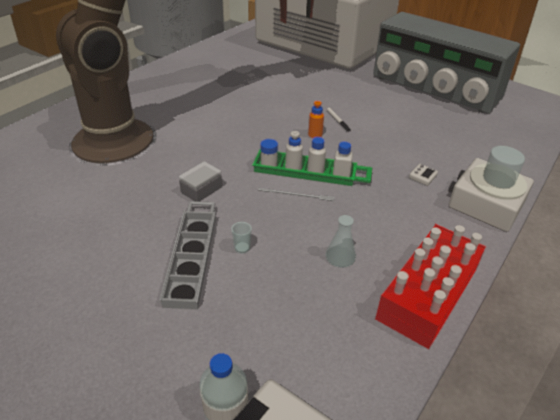

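The top view shows the prep rack with its grip at the far end (165,185). Counting from the grip, it holds square (172,200), plain (181,228), vent (192,253) and wide jar (207,278). The carrier's grip is at (315,283), with pads at (335,268), (357,253), (378,237) and (398,221).
Look-alikes to avoid are the orange bottle (117,276), the loose white cap (154,253), the clear blue-capped bottle (455,118) and the red rack's vials (270,60). I choose the four bottles inside the green rack.

```bash
cat > h.py <<'E'
import cv2,numpy as np
from cell import *
def ray(n,px,ci=None):
    c=ci or camera_info(n); R=cv2.Rodrigues(c['rvec'])[0]
    p=cv2.undistortPoints(np.float64(px).reshape(-1,1,2),c['camera_matrix'],c['D'])[:,0]
    return -R.T@c['tvec'], np.c_[p,np.ones(len(p))]@R
def plane(n,px,z,ci=None):
    o,d=ray(n,px,ci); return (o+d*((z-o[2])/d[:,2])[:,None])[:,:2]
def proj(n,P,ci=None):
    c=ci or camera_info(n); return cv2.projectPoints(np.float64(P).reshape(-1,1,3),c['rvec'],c['tvec'],c['camera_matrix'],c['D'])[0][:,0]
def blobs(m,amin):
    n,l,st,ce=cv2.connectedComponentsWithStats(m.astype(np.uint8)); return [(st[i,4],ce[i],l==i) for i in range(1,n) if st[i,4]>=amin]
E
python3 - <<'E'
from h import *
np.set_printoptions(precision=4,suppress=True)
im=cv2.imread('pics/top0.png'); hsv=cv2.cvtColor(im,cv2.COLOR_BGR2HSV); H,S,V=cv2.split(hsv)
print('cam',ray('top',[[280,210]])[0], ray('scene',[[280,210]])[0])
g=(H>50)&(H<80)&(S>120); pts=np.argwhere(g)[:,::-1]
P=plane('top',pts,.024).astype(np.float32); r=cv2.minAreaRect(P*1000);print('green',r)
b=(H>100)&(H<125)&(S>150)
for a,c,m in blobs(b,40):
    print('blue',a,c,plane('top',[c],.09)[0],plane('top',[c],.068)[0])
y,x=np.mgrid[:420,:560]
d=(V<50)&(x>315)&(x<420)&(y>195)&(y<290)
for a,c,m in blobs(d,60): print('pad',a,c,plane('top',[c],.005)[0])
im=cv2.imread('pics/scene0.png'); hsv=cv2.cvtColor(im,cv2.COLOR_BGR2HSV); H,S,V=cv2.split(hsv)
for a,c,m in blobs((H>100)&(H<125)&(S>150),30): print('scene blue',a,c,plane('scene',[c],.085)[0],plane('scene',[c],.06)[0])
t=cv2.imread('pics/top0.png')[165:310,140:235]; cv2.imwrite('pics/crop.png',cv2.resize(t,None,fx=4,fy=4,interpolation=cv2.INTER_CUBIC))
E
```

```text
cam [0.3826 0.0185 1.0776] [ 1.0526 -0.6451  0.7314]
green ((522.7628173828125, 220.34603881835938), (296.43902587890625, 74.2056884765625), 24.716840744018555)
blue 162 [553.4753  43.3025] [ 0.9913 -0.6922] [ 1.0049 -0.7081]
blue 171 [459.5029 112.7135] [ 0.7911 -0.4083] [ 0.8002 -0.4178]
blue 162 [170.2407 199.5864] [0.5918 0.2486] [0.5965 0.2538]
blue 164 [179.9207 227.5305] [0.5304 0.2257] [0.5336 0.2303]
blue 55 [193.2182 254.0182] [0.4733 0.1959] [0.4753 0.1998]
blue 78 [113.9359 275.9872] [0.4269 0.3669] [0.4279 0.3746]
blue 335 [206.3313 278.9403] [0.4206 0.1673] [0.4214 0.1706]
pad 279 [397.8387 220.6057] [ 0.5535 -0.2668]
pad 282 [377.4433 236.0426] [ 0.5177 -0.2162]
pad 297 [356.4646 251.7778] [ 0.4818 -0.1654]
pad 305 [335.1344 267.6852] [ 0.4461 -0.1147]
scene blue 41 [316.878  109.7561] [0.4352 0.364 ] [0.4113 0.4031]
scene blue 54 [294.3333 141.2778] [0.48   0.1965] [0.4579 0.2291]
scene blue 97 [317.6186 142.7113] [0.5283 0.2272] [0.508  0.2609]
scene blue 172 [268.4593 145.8198] [0.4431 0.1407] [0.4195 0.1711]
scene blue 96 [344.3542 147.2188] [0.59   0.2515] [0.5721 0.2861]
scene blue 404 [220.7005 364.9505] [ 0.7539 -0.3733] [ 0.7424 -0.3628]
```

View pics/crop.png

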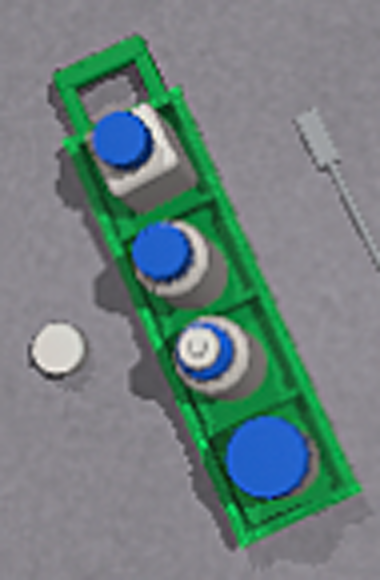

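The crop confirms the order from the grip: square, plain, vent, then the wide jar with its wide blue lid. The pad spacing is 62.1 mm, the bottles lie within 3 mm of the place centres, and the green rectangle is 296 x 74 mm, so all measurements agree. I'll compute the move to hover above the square bottle.

```bash
cat > go.py <<'E'
import sys,numpy as np
from scipy.spatial.transform import Rotation as Ro
from cell import *
np.set_printoptions(precision=4,suppress=True)
def delta(x,y,z,yaw):
    s=observe();R=Ro.from_rotvec(s['tool_rot']);a=np.radians(yaw)
    Y=np.array([np.cos(a),np.sin(a),0]);Z=np.array([0,0,-1.]);T=Ro.from_matrix(np.c_[np.cross(Y,Z),Y,Z])
    print('t',s['time'],'shift',R.inv().apply(np.array([x,y,z])-s['position']),'turn',(R.inv()*T).as_rotvec(),'pos',s['position'],'w',s['width'])
if __name__=='__main__': delta(*map(float,sys.argv[1:]))
E
python3 go.py .591 .251 .19 114.8
```

```text
t 0.1 shift [-0.4812 -0.1995  0.0512] turn [-0.0013 -0.0004 -0.7546] pos [0.1976 0.5925 0.2409] w 0.08757668488181103
```

```bash
python3 -m inch '[[[-0.24,-0.1,0],[0,0,-0.37],1],[[-0.24,-0.1,0],[0,0,-0.37],1],[[-0.24,-0.1,0],[0,0,-0.37],1],[[-0.24,-0.1,0],[0,0,-0.37],1],[[-0.481,-0.2,0.051],[0,0,-0.755],1],[[-0.481,-0.2,0.051],[0,0,-0.755],1],[[-0.481,-0.2,0.051],[0,0,-0.755],1],[[-0.481,-0.2,0.051],[0,0,-0.755],1],[[-0.481,-0.2,0.051],[0,0,-0.755],1],[[-0.481,-0.2,0.051],[0,0,-0.755],1],[[-0.481,-0.2,0.051],[0,0,-0.755],1],[[-0.481,-0.2,0.051],[0,0,-0.755],1],[[-0.481,-0.2,0.051],[0,0,-0.755],1],[[-0.481,-0.2,0.051],[0,0,-0.755],1],[[-0.481,-0.2,0.051],[0,0,-0.755],1],[[-0.481,-0.2,0.051],[0,0,-0.755],1],[[-0.481,-0.2,0.051],[0,0,-0.755],1]]' 20
python3 go.py .591 .251 .058 114.8
python3 - <<'E'
from h import *
c=camera_info('wrist');im=snapshot('wrist');cv2.imwrite('pics/w1.png',cv2.cvtColor(im,cv2.COLOR_RGB2BGR))
for p in [(.591,.251,.098),(.53,.227,.098),(.475,.198,.098),(.587,.25,.024)]: print(p,proj('wrist',[p],c)[0])
print(observe()['joint_pos'])
E
```

```text
time: 1.8
position: [0.5903, 0.2519, 0.1909]
tool_rot: [-0.677, 3.067, 0.0]
force: [0.7, 0.6, -0.2]
width: 0.0874
gripper_force: 0.0
t 1.8 shift [-0.0002 -0.0011  0.1329] turn [0.0002 0.0004 0.0017] pos [0.5903 0.2519 0.1909] w 0.08735608911714936
(0.591, 0.251, 0.098) [279.00262021 220.21814248]
(0.53, 0.227, 0.098) [284.16536668 135.50376033]
(0.475, 0.198, 0.098) [279.88798524  43.61739415]
(0.587, 0.25, 0.024) [280.08635881 196.49456407]
[-0.49156252  0.48224337  0.01887349  1.61131679 -0.01016521  1.0477289
  1.53522416]
```

View pics/w1.png

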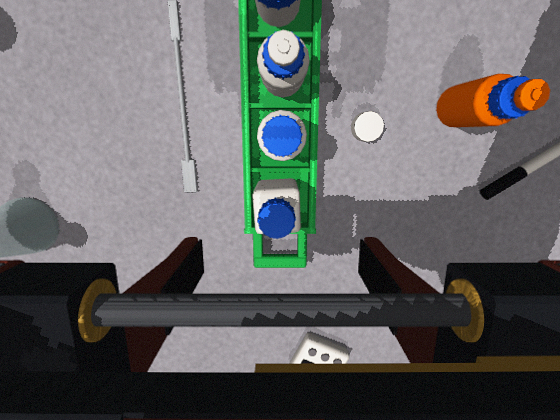

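In the wrist view the square's cap is at (276,215) and the plain cap at (281,135). Both are within about 2 mm of my predictions, and the rack is square to the fingers. I'll descend and grip.

```bash
python3 -m inch '[[[0,-0.001,0.04],[0,0,0],1],[[0,-0.001,0.08],[0,0,0],1],[[0,-0.001,0.11],[0,0,0],1],[[0,-0.001,0.125],[0,0,0],1],[[0,-0.001,0.133],[0,0,0],1],[[0,-0.001,0.133],[0,0,0],1],[[0,-0.001,0.133],[0,0,0],0],[[0,-0.001,0.133],[0,0,0],0],[[0,-0.001,0.133],[0,0,0],0],[[0,-0.001,0.133],[0,0,0],0],[[0,-0.001,0.133],[0,0,0],0],[[0,-0.001,0.133],[0,0,0],0],[[0,-0.001,0.133],[0,0,0],0],[[0,-0.001,0.133],[0,0,0],0],[[0,-0.001,0.133],[0,0,0],0],[[0,-0.001,0.133],[0,0,0],0]]' 20
```

```text
time: 3.45
position: [0.5913, 0.2499, 0.0578]
tool_rot: [-0.675, 3.068, -0.0]
force: [-0.3, -2.0, 3.1]
width: 0.0422
gripper_force: 19.7
```

```bash
python3 -m inch '[[[0,0,-0.01],[0,0,0],0],[[0,0,-0.03],[0,0,0],0],[[0,0,-0.07],[0,0,0],0],[[0,0,-0.11],[0,0,0],0],[[0,0,-0.137],[0,0,0],0],[[0,0,-0.137],[0,0,0],0]]'; python3 go.py .4461 -.1147 .195 35.2
```

```text
time: 4.05
position: [0.5931, 0.2515, 0.1996]
tool_rot: [-0.674, 3.061, 0.004]
force: [0.2, -0.6, -1.2]
width: 0.0422
gripper_force: 19.7
t 4.05 shift [ 0.2872 -0.2706  0.0022] turn [0.0059 0.0059 1.3899] pos [0.5931 0.2515 0.1996] w 0.04215580643157278
```

```bash
python3 -m inch '[[[0.02,-0.019,0],[0,0,0.1],0],[[0.05,-0.047,0],[0,0,0.23],0],[[0.08,-0.075,0],[0,0,0.37],0],[[0.11,-0.103,0],[0,0,0.52],0],[[0.14,-0.131,0],[0,0,0.67],0],[[0.17,-0.16,0],[0,0,0.82],0],[[0.2,-0.188,0],[0,0,0.97],0],[[0.23,-0.216,0],[0,0,1.12],0],[[0.26,-0.244,0],[0,0,1.26],0],[[0.28,-0.262,0],[0,0,1.35],0],[[0.286,-0.269,0],[0,0,1.39],0],[[0.286,-0.269,0],[0,0,1.39],0],[[0.286,-0.269,0],[0,0,1.39],0],[[0.286,-0.269,0],[0,0,1.39],0]]'; python3 go.py .4461 -.1147 .058 35.2
python3 - <<'E'
from h import *
c=camera_info('wrist');im=snapshot('wrist');cv2.imwrite('pics/w2.png',cv2.cvtColor(im,cv2.COLOR_RGB2BGR))
for p in [(.4461,-.1147,.004),(.4818,-.1654,.004),(.5177,-.2162,.004)]: print(p,proj('wrist',[p],c)[0])
E
```

```text
time: 5.45
position: [0.445, -0.1125, 0.1943]
tool_rot: [-1.441, -2.791, -0.0]
force: [0.2, 0.5, -1.6]
width: 0.0423
gripper_force: 19.7
t 5.45 shift [-0.0024 -0.0004  0.1363] turn [-0.0001 -0.0004  0.0033] pos [ 0.445  -0.1125  0.1943] w 0.04232666773610019
(0.4461, -0.1147, 0.004) [280.2786533  198.17980851]
(0.4818, -0.1654, 0.004) [280.06314083 250.92158268]
(0.5177, -0.2162, 0.004) [279.9533322  299.42033157]
```

View pics/w2.png

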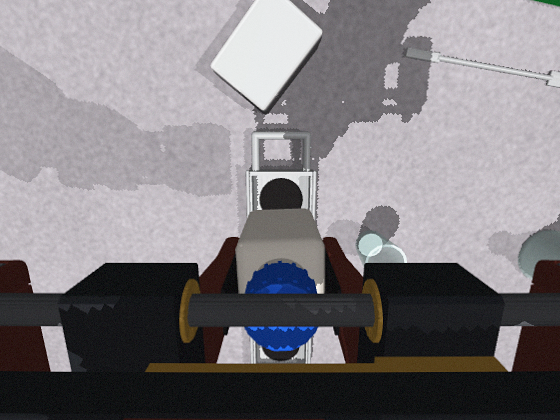

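The square bottle hangs upright, and the grip-end pad is at (281,197), right where predicted. I'll lower slowly.

```bash
python3 -m inch '[[[-0.002,0,0.03],[0,0,0.003],0],[[-0.002,0,0.07],[0,0,0.003],0],[[-0.002,0,0.1],[0,0,0.003],0],[[-0.002,0,0.12],[0,0,0.003],0],[[-0.002,0,0.127],[0,0,0.003],0],[[-0.002,0,0.131],[0,0,0.003],0],[[-0.002,0,0.134],[0,0,0.003],0],[[-0.002,0,0.136],[0,0,0.003],0],[[-0.002,0,0.136],[0,0,0.003],0],[[-0.002,0,0.136],[0,0,0.003],0]]'
```

```text
time: 6.5
position: [0.4461, -0.1157, 0.0592]
tool_rot: [1.45, 2.786, 0.001]
force: [0.4, -0.0, -1.3]
width: 0.0424
gripper_force: 19.7
```

```bash
python3 -m inch '[[[0,0,0.001],[0,0,0],0],[[0,0,0.0015],[0,0,0],0],[[0,0,0.002],[0,0,0],0],[[0,0,0.002],[0,0,0],0]]'
```

```text
time: 6.9
position: [0.446, -0.1157, 0.0577]
tool_rot: [1.45, 2.786, 0.002]
force: [-3.2, 0.2, 15.4]
width: 0.0424
gripper_force: 19.7
```

Contact, so it's on the floor. Release and rise.

```bash
python3 -m inch '[[[0,0,0],[0,0,0],0.9],[[0,0,0],[0,0,0],0.9],[[0,0,0],[0,0,0],0.9],[[0,0,0],[0,0,0],0.9],[[0,0,0],[0,0,0],0.9],[[0,0,-0.03],[0,0,0],1],[[0,0,-0.07],[0,0,0],1],[[0,0,-0.11],[0,0,0],1],[[0,0,-0.137],[0,0,0],1],[[0,0,-0.137],[0,0,0],1],[[0,0,-0.137],[0,0,0],1]]'; python3 go.py .530 .227 .19 114.8
```

```text
time: 8.0
position: [0.4458, -0.1155, 0.1937]
tool_rot: [1.45, 2.786, 0.001]
force: [-0.5, 0.9, 0.4]
width: 0.0878
gripper_force: 0.0
t 8.0 shift [0.2321 0.2655 0.004 ] turn [ 0.0007  0.0011 -1.3923] pos [ 0.4458 -0.1155  0.1937] w 0.08779472391055163
```

```bash
python3 -m inch '[[[0.02,0.023,0],[0,0,-0.12],1],[[0.05,0.057,0],[0,0,-0.27],1],[[0.08,0.09,0],[0,0,-0.42],1],[[0.11,0.125,0],[0,0,-0.57],1],[[0.14,0.16,0],[0,0,-0.72],1],[[0.17,0.194,0],[0,0,-0.87],1],[[0.19,0.217,0],[0,0,-1.02],1],[[0.21,0.24,0],[0,0,-1.17],1],[[0.225,0.257,0],[0,0,-1.3],1],[[0.232,0.265,0],[0,0,-1.39],1],[[0.232,0.265,0],[0,0,-1.392],1],[[0.232,0.265,0],[0,0,-1.392],1],[[0.232,0.265,0],[0,0,-1.392],1]]' 20; python3 go.py .530 .227 .058 114.8
```

```text
time: 9.3
position: [0.5293, 0.225, 0.1928]
tool_rot: [0.668, -3.068, 0.001]
force: [0.3, -0.3, 1.0]
width: 0.0879
gripper_force: 0.0
t 9.3 shift [-0.0017  0.0016  0.1348] turn [-0.0004 -0.0016 -0.0041] pos [0.5293 0.225  0.1928] w 0.0879276270069774
```

```bash
python3 - <<'E'
from h import *
im=snapshot('top');cv2.imwrite('pics/t2.png',cv2.cvtColor(im,cv2.COLOR_RGB2BGR)[160:320,260:460])
im=cv2.imread('pics/t2.png');cv2.imwrite('pics/t2.png',cv2.resize(im,None,fx=3,fy=3))
E
```

```text
(no output)
```

View pics/t2.png

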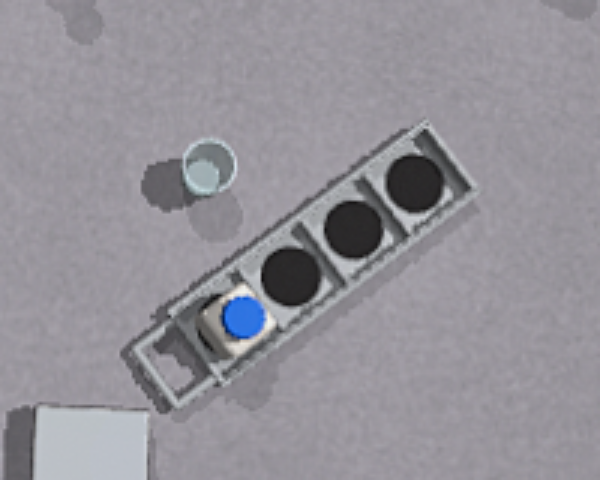

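The square bottle stands in the grip-end place (243,318 in this crop). On to the plain bottle.

```bash
python3 -m inch '[[[-0.001,0.001,0.04],[0,0,-0.004],1],[[-0.001,0.001,0.08],[0,0,-0.004],1],[[-0.001,0.001,0.11],[0,0,-0.004],1],[[-0.001,0.001,0.126],[0,0,-0.004],1],[[-0.001,0.001,0.134],[0,0,-0.004],1],[[-0.001,0.001,0.134],[0,0,-0.004],1],[[-0.001,0.001,0.134],[0,0,-0.004],0],[[-0.001,0.001,0.134],[0,0,-0.004],0],[[-0.001,0.001,0.134],[0,0,-0.004],0],[[-0.001,0.001,0.134],[0,0,-0.004],0],[[-0.001,0.001,0.134],[0,0,-0.004],0],[[-0.001,0.001,0.134],[0,0,-0.004],0],[[-0.001,0.001,0.134],[0,0,-0.004],0],[[-0.001,0.001,0.134],[0,0,-0.004],0],[[-0.001,0.001,0.134],[0,0,-0.004],0]]' 20
python3 - <<'E'
from h import *
im=snapshot('top');hsv=cv2.cvtColor(im,cv2.COLOR_RGB2HSV);H,S,V=cv2.split(hsv)
for a,c,m in blobs((H>100)&(H<125)&(S>150),40): print(a,c,plane('top',[c],.093)[0])
E
```

```text
time: 10.85
position: [0.5304, 0.2276, 0.0598]
tool_rot: [-0.679, 3.067, -0.0]
force: [0.5, -1.0, 2.7]
width: 0.0414
gripper_force: 20.0
162 [553.47530864  43.30246914] [ 0.98945007 -0.69007698]
170 [459.52941176 112.67647059] [ 0.7899323  -0.40706959]
54 [193.37037037 254.        ] [0.47306606 0.19502411]
155 [340.58709677 265.40645161] [ 0.44544534 -0.11548423]
336 [206.25595238 279.04166667] [0.42023956 0.16703407]
```

```bash
python3 -m inch '[[[0,0,-0.01],[0,0,0],0],[[0,0,-0.03],[0,0,0],0],[[0,0,-0.07],[0,0,0],0],[[0,0,-0.11],[0,0,0],0],[[0,0,-0.137],[0,0,0],0],[[0,0,-0.137],[0,0,0],0],[[0,0,-0.137],[0,0,0],0],[[0,0,-0.137],[0,0,0],0]]'; python3 go.py .4818 -.1654 .195 35.2
```

```text
time: 11.7
position: [0.5291, 0.2274, 0.1953]
tool_rot: [0.68, -3.065, 0.001]
force: [-0.7, -0.2, -1.1]
width: 0.0414
gripper_force: 20.0
t 11.7 shift [ 0.2089 -0.336   0.0008] turn [-0.0016 -0.002   1.3929] pos [0.5291 0.2274 0.1953] w 0.041365893116938696
```

```bash
python3 -m inch '[[[0.012,-0.019,0],[0,0,0.1],0],[[0.032,-0.051,0],[0,0,0.23],0],[[0.054,-0.087,0],[0,0,0.37],0],[[0.076,-0.122,0],[0,0,0.52],0],[[0.098,-0.158,0],[0,0,0.67],0],[[0.12,-0.193,0],[0,0,0.82],0],[[0.142,-0.228,0],[0,0,0.97],0],[[0.164,-0.264,0],[0,0,1.12],0],[[0.186,-0.3,0],[0,0,1.26],0],[[0.2,-0.323,0],[0,0,1.35],0],[[0.209,-0.336,0],[0,0,1.393],0],[[0.209,-0.336,0],[0,0,1.393],0],[[0.209,-0.336,0],[0,0,1.393],0],[[0.209,-0.336,0],[0,0,1.393],0],[[0.209,-0.336,0],[0,0,1.393],0]]'; python3 go.py .4818 -.1654 .0605 35.2
```

```text
time: 13.2
position: [0.483, -0.1636, 0.1965]
tool_rot: [-1.442, -2.791, -0.001]
force: [-0.3, 0.6, -1.2]
width: 0.0417
gripper_force: 20.0
t 13.2 shift [-0.0009 -0.002   0.136 ] turn [ 0.0002 -0.0006  0.0029] pos [ 0.483  -0.1636  0.1965] w 0.041712383948582774
```

```bash
python3 -m inch '[[[-0.001,-0.002,0.03],[0,0,0.003],0],[[-0.001,-0.002,0.07],[0,0,0.003],0],[[-0.001,-0.002,0.1],[0,0,0.003],0],[[-0.001,-0.002,0.12],[0,0,0.003],0],[[-0.001,-0.002,0.128],[0,0,0.003],0],[[-0.001,-0.002,0.132],[0,0,0.003],0],[[-0.001,-0.002,0.134],[0,0,0.003],0],[[-0.001,-0.002,0.135],[0,0,0.003],0],[[-0.001,-0.002,0.136],[0,0,0.003],0],[[-0.001,-0.002,0.136],[0,0,0.003],0]]'
```

```text
time: 14.2
position: [0.4819, -0.1671, 0.0612]
tool_rot: [1.45, 2.786, 0.001]
force: [-0.1, -0.4, -0.8]
width: 0.0415
gripper_force: 20.0
```

```bash
python3 -m inch '[[[0,0,0.001],[0,0,0],0],[[0,0,0.0015],[0,0,0],0],[[0,0,0.002],[0,0,0],0],[[0,0,0.002],[0,0,0],0]]'
```

```text
time: 14.6
position: [0.482, -0.1674, 0.0597]
tool_rot: [1.451, 2.786, 0.001]
force: [-2.8, 0.7, 11.6]
width: 0.0413
gripper_force: 20.0
```

Contact. Release, rise, and compute the move to the vent bottle.

```bash
python3 -m inch '[[[0,0,0],[0,0,0],0.9],[[0,0,0],[0,0,0],0.9],[[0,0,0],[0,0,0],0.9],[[0,0,0],[0,0,0],0.9],[[0,0,0],[0,0,0],0.9],[[0,0,-0.03],[0,0,0],1],[[0,0,-0.07],[0,0,0],1],[[0,0,-0.11],[0,0,0],1],[[0,0,-0.137],[0,0,0],1],[[0,0,-0.137],[0,0,0],1],[[0,0,-0.137],[0,0,0],1]]'; python3 go.py .475 .198 .195 114.8
```

```text
time: 15.7
position: [0.4817, -0.1669, 0.1958]
tool_rot: [1.45, 2.786, 0.001]
force: [0.1, 0.3, -0.7]
width: 0.0875
gripper_force: 0.0
t 15.7 shift [0.3027 0.2039 0.0009] turn [ 0.0006  0.0011 -1.3923] pos [ 0.4817 -0.1669  0.1958] w 0.08751197816022772
```

```bash
python3 -m inch '[[[0.026,0.017,0],[0,0,-0.12],1],[[0.062,0.042,0],[0,0,-0.27],1],[[0.1,0.067,0],[0,0,-0.42],1],[[0.138,0.093,0],[0,0,-0.57],1],[[0.176,0.118,0],[0,0,-0.72],1],[[0.21,0.141,0],[0,0,-0.87],1],[[0.24,0.162,0],[0,0,-1.02],1],[[0.27,0.182,0],[0,0,-1.17],1],[[0.29,0.195,0],[0,0,-1.3],1],[[0.303,0.204,0],[0,0,-1.39],1],[[0.303,0.204,0],[0,0,-1.392],1],[[0.303,0.204,0],[0,0,-1.392],1],[[0.303,0.204,0],[0,0,-1.392],1]]' 20; python3 go.py .475 .198 .06 114.8
python3 - <<'E'
from h import *
c=camera_info('wrist');im=snapshot('wrist');cv2.imwrite('pics/w3.png',cv2.cvtColor(im,cv2.COLOR_RGB2BGR))
for p in [(.475,.198,.11),(.42,.17,.072)]: print(p,proj('wrist',[p],c)[0])
im=snapshot('top');hsv=cv2.cvtColor(im,cv2.COLOR_RGB2HSV);H,S,V=cv2.split(hsv)
for a,c,m in blobs((H>100)&(H<125)&(S>150),40): print(a,c,plane('top',[c],.093)[0])
E
```

```text
time: 17.0
position: [0.4747, 0.1965, 0.1949]
tool_rot: [0.668, -3.068, 0.001]
force: [-0.3, -0.5, 0.8]
width: 0.0876
gripper_force: 0.0
t 17.0 shift [-0.0011  0.0013  0.1349] turn [-0.0005 -0.0015 -0.0043] pos [0.4747 0.1965 0.1949] w 0.08763360638341122
(0.475, 0.198, 0.11) [282.00355622 224.08940689]
(0.42, 0.17, 0.072) [278.79200321 140.84490814]
163 [553.45398773  43.26380368] [ 0.98955901 -0.69003745]
170 [459.48823529 112.67647059] [ 0.78993028 -0.40696868]
152 [363.65789474 248.88815789] [ 0.47959527 -0.16598969]
155 [340.58709677 265.40645161] [ 0.44544534 -0.11548423]
335 [206.28059701 278.96716418] [0.42039486 0.16698353]
```

View pics/w3.png

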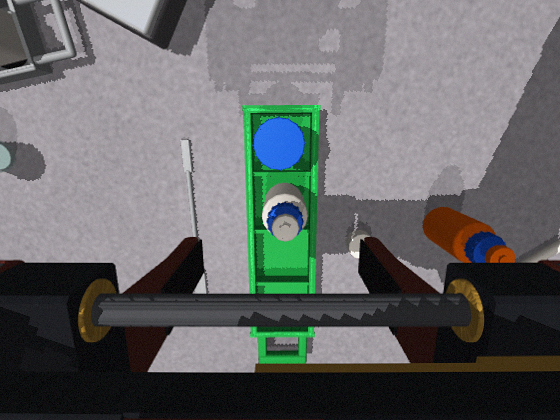

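The vent disc at (286,226) is about 1.5 mm from the prediction, and the loose cap (360,240) lies beside the fingers' path. I'll descend with a narrower opening.

```bash
python3 -m inch '[[[0,0,0.03],[0,0,-0.004],0.8],[[0,0,0.06],[0,0,-0.004],0.8],[[0,0,0.09],[0,0,-0.004],0.8],[[0,0,0.115],[0,0,-0.004],0.8],[[0,0,0.128],[0,0,-0.004],0.8],[[0,0,0.134],[0,0,-0.004],0.8],[[0,0,0.134],[0,0,-0.004],0.8],[[0,0,0.134],[0,0,-0.004],0],[[0,0,0.134],[0,0,-0.004],0],[[0,0,0.134],[0,0,-0.004],0],[[0,0,0.134],[0,0,-0.004],0],[[0,0,0.134],[0,0,-0.004],0],[[0,0,0.134],[0,0,-0.004],0],[[0,0,0.134],[0,0,-0.004],0],[[0,0,0.134],[0,0,-0.004],0]]' 20
```

```text
time: 18.6
position: [0.4753, 0.1984, 0.0622]
tool_rot: [-0.68, 3.066, 0.001]
force: [-1.3, -0.1, 5.6]
width: 0.0419
gripper_force: 19.9
```

```bash
python3 -m inch '[[[0,0,-0.01],[0,0,0],0],[[0,0,-0.03],[0,0,0],0],[[0,0,-0.07],[0,0,0],0],[[0,0,-0.11],[0,0,0],0],[[0,0,-0.137],[0,0,0],0],[[0,0,-0.137],[0,0,0],0],[[0,0,-0.137],[0,0,0],0],[[0,0,-0.137],[0,0,0],0]]'; python3 go.py .5177 -.2162 .197 35.2
```

```text
time: 19.4
position: [0.4739, 0.1976, 0.1974]
tool_rot: [0.679, -3.065, 0.001]
force: [-0.5, -0.5, -1.3]
width: 0.0419
gripper_force: 19.9
t 19.4 shift [ 0.1352 -0.3936  0.0008] turn [-0.0017 -0.0019  1.3927] pos [0.4739 0.1976 0.1974] w 0.0419164695101123
```

```bash
python3 -m inch '[[[0.007,-0.02,0],[0,0,0.1],0],[[0.019,-0.055,0],[0,0,0.23],0],[[0.033,-0.096,0],[0,0,0.37],0],[[0.048,-0.139,0],[0,0,0.52],0],[[0.063,-0.183,0],[0,0,0.67],0],[[0.078,-0.226,0],[0,0,0.82],0],[[0.092,-0.268,0],[0,0,0.97],0],[[0.106,-0.308,0],[0,0,1.12],0],[[0.119,-0.346,0],[0,0,1.26],0],[[0.13,-0.378,0],[0,0,1.35],0],[[0.135,-0.393,0],[0,0,1.393],0],[[0.135,-0.393,0],[0,0,1.393],0],[[0.135,-0.393,0],[0,0,1.393],0],[[0.135,-0.393,0],[0,0,1.393],0],[[0.135,-0.393,0],[0,0,1.393],0]]'; python3 go.py .5177 -.2162 .063 35.2
```

```text
time: 20.9
position: [0.5187, -0.2134, 0.1985]
tool_rot: [-1.442, -2.791, -0.001]
force: [-0.4, 0.7, -0.6]
width: 0.0418
gripper_force: 19.9
t 20.9 shift [-0.0018 -0.0025  0.1355] turn [ 0.0003 -0.0008  0.0027] pos [ 0.5187 -0.2134  0.1985] w 0.041813253305301744
```

```bash
python3 -m inch '[[[-0.001,-0.001,0.03],[0,0,0.002],0],[[-0.001,-0.001,0.07],[0,0,0.002],0],[[-0.001,-0.001,0.1],[0,0,0.002],0],[[-0.001,-0.001,0.12],[0,0,0.002],0],[[-0.001,-0.001,0.128],[0,0,0.002],0],[[-0.001,-0.001,0.132],[0,0,0.002],0],[[-0.001,-0.001,0.134],[0,0,0.002],0],[[-0.001,-0.001,0.135],[0,0,0.002],0],[[-0.001,-0.001,0.135],[0,0,0.002],0]]'
```

```text
time: 21.8
position: [0.5188, -0.2167, 0.0644]
tool_rot: [1.448, 2.786, 0.001]
force: [-0.9, -0.6, -0.5]
width: 0.0418
gripper_force: 19.9
```

```bash
python3 -m inch '[[[0,0,0.001],[0,0,0],0],[[0,0,0.0015],[0,0,0],0],[[0,0,0.002],[0,0,0],0],[[0,0,0.002],[0,0,0],0]]'
```

```text
time: 22.2
position: [0.5186, -0.2167, 0.0622]
tool_rot: [1.449, 2.787, 0.001]
force: [-1.3, 0.1, 5.2]
width: 0.042
gripper_force: 19.9
```

Light contact (+5.7 N). Release, rise, and move on to the jar.

```bash
python3 -m inch '[[[0,0,0],[0,0,0],0.9],[[0,0,0],[0,0,0],0.9],[[0,0,0],[0,0,0],0.9],[[0,0,0],[0,0,0],0.9],[[0,0,0],[0,0,0],0.9],[[0,0,-0.03],[0,0,0],1],[[0,0,-0.07],[0,0,0],1],[[0,0,-0.11],[0,0,0],1],[[0,0,-0.137],[0,0,0],1],[[0,0,-0.137],[0,0,0],1],[[0,0,-0.137],[0,0,0],1]]'; python3 go.py .421 .1695 .198 114.8
```

```text
time: 23.3
position: [0.5184, -0.2164, 0.1988]
tool_rot: [1.448, 2.787, 0.001]
force: [-0.6, -0.1, -0.2]
width: 0.0881
gripper_force: 0.0
t 23.3 shift [0.3718 0.1421 0.0007] turn [ 0.0004  0.0011 -1.3913] pos [ 0.5184 -0.2164  0.1988] w 0.08813269282061843
```

```bash
python3 -m inch '[[[0.026,0.01,0],[0,0,-0.12],1],[[0.066,0.025,0],[0,0,-0.27],1],[[0.11,0.042,0],[0,0,-0.42],1],[[0.155,0.059,0],[0,0,-0.57],1],[[0.2,0.076,0],[0,0,-0.72],1],[[0.245,0.094,0],[0,0,-0.87],1],[[0.287,0.11,0],[0,0,-1.02],1],[[0.325,0.124,0],[0,0,-1.17],1],[[0.355,0.136,0],[0,0,-1.3],1],[[0.372,0.142,0],[0,0,-1.39],1],[[0.372,0.142,0],[0,0,-1.391],1],[[0.372,0.142,0],[0,0,-1.391],1],[[0.372,0.142,0],[0,0,-1.391],1],[[0.372,0.142,0],[0,0,-1.391],0.8]]' 20; python3 go.py .421 .1695 .062 114.8
python3 - <<'E'
from h import *
im=snapshot('top');hsv=cv2.cvtColor(im,cv2.COLOR_RGB2HSV);H,S,V=cv2.split(hsv)
for a,c,m in blobs((H>100)&(H<125)&(S>150),30): print(a,c,plane('top',[c],.093)[0])
E
```

```text
time: 24.7
position: [0.421, 0.1682, 0.1983]
tool_rot: [0.669, -3.069, 0.001]
force: [-1.2, -0.5, -0.4]
width: 0.0829
gripper_force: 0.0
t 24.7 shift [-0.0006  0.0012  0.1363] turn [-0.0003 -0.0006 -0.0038] pos [0.421  0.1682 0.1983] w 0.08294219522788447
163 [553.45398773  43.26380368] [ 0.98955901 -0.69003745]
169 [459.5147929  112.63905325] [ 0.79002464 -0.40704417]
58 [383.82758621 231.43103448] [ 0.51638596 -0.2113739 ]
154 [363.72077922 248.81818182] [ 0.4797422  -0.16613095]
155 [340.58709677 265.40645161] [ 0.44544534 -0.11548423]
49 [210.16326531 285.73469388] [0.40624446 0.15869372]
```

```bash
python3 -m inch '[[[0,0.001,0.03],[0,0,-0.004],0.8],[[0,0.001,0.06],[0,0,-0.004],0.8],[[0,0.001,0.09],[0,0,-0.004],0.8],[[0,0.001,0.115],[0,0,-0.004],0.8],[[0,0.001,0.13],[0,0,-0.004],0.8],[[0,0.001,0.136],[0,0,-0.004],0.8],[[0,0.001,0.136],[0,0,-0.004],0.8],[[0,0.001,0.136],[0,0,-0.004],0],[[0,0.001,0.136],[0,0,-0.004],0],[[0,0.001,0.136],[0,0,-0.004],0],[[0,0.001,0.136],[0,0,-0.004],0],[[0,0.001,0.136],[0,0,-0.004],0],[[0,0.001,0.136],[0,0,-0.004],0],[[0,0.001,0.136],[0,0,-0.004],0],[[0,0.001,0.136],[0,0,-0.004],0]]' 20
```

```text
time: 26.25
position: [0.4209, 0.1706, 0.0632]
tool_rot: [-0.68, 3.066, 0.0]
force: [-0.6, -0.8, 6.3]
width: 0.0437
gripper_force: 20.0
```

```bash
python3 -m inch '[[[0,0,-0.01],[0,0,0],0],[[0,0,-0.03],[0,0,0],0],[[0,0,-0.07],[0,0,0],0],[[0,0,-0.11],[0,0,0],0],[[0,0,-0.137],[0,0,0],0],[[0,0,-0.137],[0,0,0],0],[[0,0,-0.137],[0,0,0],0],[[0,0,-0.137],[0,0,0],0]]'; python3 go.py .5535 -.2668 .199 35.2
```

```text
time: 27.05
position: [0.4195, 0.1701, 0.1986]
tool_rot: [0.68, -3.065, 0.001]
force: [-0.1, 0.3, -1.3]
width: 0.0436
gripper_force: 20.0
t 27.05 shift [ 0.0632 -0.4526 -0.0002] turn [-0.0015 -0.0017  1.3928] pos [0.4195 0.1701 0.1986] w 0.04355870398152851
```

```bash
python3 -m inch '[[[0.003,-0.02,0],[0,0,0.1],0],[[0.008,-0.055,0],[0,0,0.23],0],[[0.014,-0.1,0],[0,0,0.37],0],[[0.021,-0.147,0],[0,0,0.52],0],[[0.028,-0.195,0],[0,0,0.67],0],[[0.035,-0.244,0],[0,0,0.82],0],[[0.042,-0.292,0],[0,0,0.97],0],[[0.049,-0.34,0],[0,0,1.12],0],[[0.055,-0.385,0],[0,0,1.26],0],[[0.06,-0.42,0],[0,0,1.35],0],[[0.063,-0.445,0],[0,0,1.38],0],[[0.063,-0.453,0],[0,0,1.393],0],[[0.063,-0.453,0],[0,0,1.393],0],[[0.063,-0.453,0],[0,0,1.393],0],[[0.063,-0.453,0],[0,0,1.393],0],[[0.063,-0.453,0],[0,0,1.393],0]]'; python3 go.py .5535 -.2668 .064 35.2
```

```text
time: 28.65
position: [0.5547, -0.2654, 0.1997]
tool_rot: [-1.443, -2.79, -0.001]
force: [0.0, -0.4, -1.0]
width: 0.0437
gripper_force: 20.0
t 28.65 shift [-0.0005 -0.0019  0.1357] turn [ 0.0005 -0.0005  0.0016] pos [ 0.5547 -0.2654  0.1997] w 0.043745386257851605
```

```bash
python3 -m inch '[[[0,-0.001,0.03],[0,0,0.002],0],[[0,-0.001,0.07],[0,0,0.002],0],[[0,-0.001,0.1],[0,0,0.002],0],[[0,-0.001,0.12],[0,0,0.002],0],[[0,-0.001,0.128],[0,0,0.002],0],[[0,-0.001,0.132],[0,0,0.002],0],[[0,-0.001,0.134],[0,0,0.002],0],[[0,-0.001,0.135],[0,0,0.002],0],[[0,-0.001,0.135],[0,0,0.002],0]]'
```

```text
time: 29.55
position: [0.5544, -0.2675, 0.0655]
tool_rot: [1.448, 2.786, 0.001]
force: [-0.7, 0.6, -1.1]
width: 0.0437
gripper_force: 20.0
```

```bash
python3 -m inch '[[[0,0,0.001],[0,0,0],0],[[0,0,0.0015],[0,0,0],0],[[0,0,0.002],[0,0,0],0],[[0,0,0.002],[0,0,0],0]]'
```

```text
time: 29.95
position: [0.5541, -0.2676, 0.0633]
tool_rot: [1.449, 2.787, 0.0]
force: [-1.3, 0.6, 4.9]
width: 0.0436
gripper_force: 20.0
```

Contact. Release, rise and back off toward the base side, then inspect.

```bash
python3 -m inch '[[[0,0,0],[0,0,0],0.9],[[0,0,0],[0,0,0],0.9],[[0,0,0],[0,0,0],0.9],[[0,0,0],[0,0,0],0.9],[[0,0,0],[0,0,0],0.9],[[0,0,-0.03],[0,0,0],1],[[0,0,-0.07],[0,0,0],1],[[0,0,-0.11],[0,0,0],1],[[0,0,-0.15],[0,0,0],1],[[0.04,0,-0.17],[0,0,0],1],[[0.08,0.03,-0.17],[0,0,0],1],[[0.12,0.06,-0.17],[0,0,0],1],[[0.16,0.09,-0.17],[0,0,0],1],[[0.2,0.12,-0.17],[0,0,0],1],[[0.23,0.14,-0.17],[0,0,0],1],[[0.23,0.14,-0.17],[0,0,0],1],[[0.23,0.14,-0.17],[0,0,0],1]]'
python3 - <<'E'
from h import *
a,b=[cv2.cvtColor(snapshot(n),cv2.COLOR_RGB2BGR) for n in('top','scene')]
hsv=cv2.cvtColor(a,cv2.COLOR_BGR2HSV);H,S,V=cv2.split(hsv)
for n,c,m in blobs((H>100)&(H<125)&(S>150),30): print(n,c,plane('top',[c],.093)[0],plane('top',[c],.07)[0])
o=cv2.hconcat([cv2.resize(a[120:310,270:450],(396,418)),cv2.resize(b[170:330,140:320],(396,418))])
cv2.imwrite('pics/end.png',o)
E
```

```text
time: 31.65
position: [0.5362, 0.0019, 0.2326]
tool_rot: [1.446, 2.789, -0.0]
force: [-0.0, -0.5, 0.9]
width: 0.0881
gripper_force: 0.0
162 [553.47530864  43.30246914] [ 0.98945007 -0.69007698] [ 1.00362635 -0.70662875]
171 [459.53216374 112.68421053] [ 0.78991318 -0.40707418] [ 0.79942844 -0.41701523]
319 [404.8338558  216.47021944] [ 0.54835384 -0.25942846] [ 0.55222645 -0.26592061]
58 [383.79310345 231.36206897] [ 0.51653631 -0.21130614] [ 0.51966568 -0.21667419]
154 [363.72077922 248.81818182] [ 0.4797422  -0.16613095] [ 0.48201209 -0.17044374]
127 [341.63779528 265.24409449] [ 0.44574863 -0.11772344] [ 0.44722446 -0.12090548]
78 [113.93589744 275.98717949] [0.42677633 0.36583097] [0.42780898 0.37394441]
```

View pics/end.png

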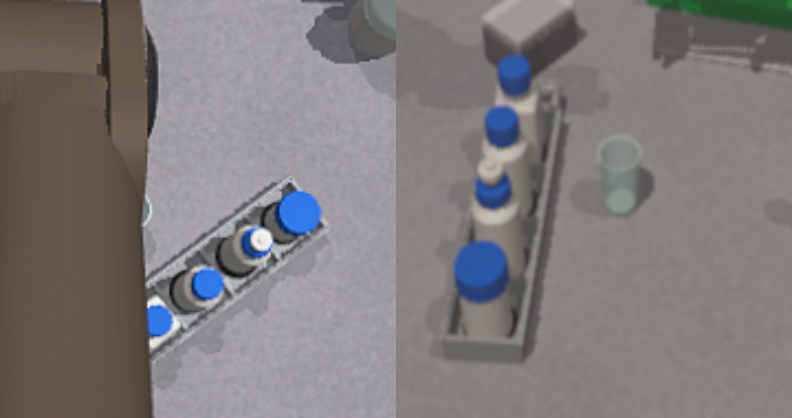

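The final view shows all four upright in the carrier. From the grip they are square, plain, vent and jar, with the jar's lid at (300,213) in the left half. The beaker is undisturbed and the gripper is clear.

```bash
python3 -c "
from cell import *
print(sign_off())"
```

```text
the job is handed in; nothing more can be done
None
```

The four bottles stand upright in the pump carrier in the order square, plain, vent, jar from the grip, each set down and released; the job is handed in at about 32 s of the 136 s, and I saw no contact with the beaker or flask.

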